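# Wind the brushing timer in the ledge drawer

## Task

Pull open the drawer of the small blue-and-white cabinet on the basin ledge and wind up the orange clockwork brushing timer inside it, turning its brass key clockwise in several part turns until the spring is fully wound and the key comes firm at its stop; ease off there, do not force the key past it. Then push the drawer fully shut and leave the other things where they are.

Things in the scene. Friction and masses are not known exactly. Their poses are not given: they have to be found in the camera images.
- cabinet: low plastic cabinet fixed to the ledge, 228 mm deep (its own x, plus the drawer front), 240 mm wide (y), 105 mm tall, closed white top, one full-width drawer in the face that looks to its own -x (towards the robot). Origin: centre of its underside on the ledge; the drawer's outer face lies at x = -120 mm when shut, the shell's front edge at x = -108 mm
- drawer (a joint): the drawer's travel in m: 0 shut, 0.175 fully open; it slides along the cabinet's -x with about 2 N of friction and stays where it is left. Its front is 92 mm high (z 6 to 98 mm); its side walls reach 49 mm above the ledge
- drawer_handle (a point): middle of the drawer's handle: a dark steel bar, 12 mm thick, 100 mm long along the cabinet's y, 75 mm above the ledge, its axis 45 mm in front of the drawer's face, so a finger fits behind it; can be pinched from above. Axes as the cabinet's
- key_grip (a point): middle of the timer's brass key, 80 mm above the ledge: an upright flat wing, 70 mm long along this point's x, 10 mm thick along its y, 30 mm tall (62 to 92 mm above the ledge), turning about the vertical through this point. It stands on the orange drum (100 mm across, top 54 mm above the ledge), 83 mm behind the inside of the drawer front; hidden while the drawer is shut
- key (a joint): how far the timer is wound, rad: 0 run down, 7.0 fully wound (firm stop). Grows as the key turns clockwise seen from above. The spring resists with 0.12 Nm at first to 0.20 Nm at the end (grip with 25 N or more); a ratchet-like drag holds it when let go. Partly wound at the start
- mount (a joint): twist in rad of the orange drum on its rubber feet in the drawer, positive clockwise from above; 1.5 Nm per rad, so about 0.1 to 0.15 while winding; it springs back (and the key with it) when the key is let go. More than 0.4 means that the key is being forced against its stop
- soap_case: yellow plastic soap case with flip-top lid, 77 x 112 x 39 mm, lying shut in the middle of the cabinet's top; origin centre of underside
- tumbler: glass tumbler, 72 mm across, 110 mm tall, standing beside the cabinet (left or right); origin centre of underside
- brush_cup: blue ceramic cup with two toothbrushes in it, 80 mm across, cup 100 mm tall, brushes to 180 mm, standing beside the cabinet (left or right); origin centre of underside
- plate: small steel plate, 170 mm across, 18 mm tall, lying to the right and in front of the cabinet; origin centre of underside
- bodna: red plastic bodna (spouted water pot), body 152 mm across, 175 mm tall, spout reaching 145 mm and handle 113 mm from the middle; on the left; origin centre of underside
- scrub: blue scrubbing brush, 170 mm long, lying on the left; origin under it

How it is judged (in metres and radians):
On the way, in this order (a step that is already met when the one before it is completed fails the run):
1. the drawer is pulled open (more than 100 mm) (value of joint drawer above 0.1 m), for 0.2 s.
2. the timer is wound full (key above 6.75 rad) in the open drawer (value of joint key above 6.75 rad and value of joint drawer above 0.06 m), for 0.2 s.
At the end, for the whole second after the job is handed in: The drawer is shut to within 6 mm, the timer is still wound (key above 6.7 of 7.0 rad), and the bystanders stand where they were (within 30 mm) (value of joint drawer below 0.006 m and value of joint key above 6.7 rad); the robot touches nothing.
It fails at once if the key is forced against its stop so that the timer twists on its feet by more than 0.4 rad (value of joint mount above 0.4 rad).
It fails at once if one of the other things is moved by more than 30 mm (distance of any of soap_case, tumbler, brush_cup, plate, bodna, scrub from where it was at the start of the episode above 0.03 m).
It also fails if it takes over 72 s, if anything falls off the work surface, if the arm or the gripper's body presses on something with over 40 N, if the wrist force passes 120 N, or if a joint passes its speed limit or range.

## Robot

A 6-joint arm with a two-finger parallel gripper is mounted at the origin on the work surface. World frame = base frame: x ahead of the robot, y to its left, z up, the work surface at z = 0. Lengths are in mm, angles in rad, forces in N, time in s.
With the tool pointing down it reaches from about 275 to 1000 mm from the base axis. Payload 8.4 kg.
Tool frame: the origin (TCP) lies on the centre line of the jaws, within the pads' length; the fingertips stand 25 mm ahead of it and the grasp point (between the pads) lies 6 mm ahead of it; z points along the fingers, x is the direction in which the jaws open and shut, and the axes are right-handed (so a half turn about z gives the same grasp; the last joint's range is limited). The gripper opens to 85 mm and grips with 20 to 120 N. Pads are 22 mm wide; open, the fingers measure 114 mm over their backs; the gripper's body (76 mm by 85 mm) begins 54 mm behind the grasp point. The pads swing forward as they close: fully open they stand 13 mm farther back than shut.
Start: joints at [1.232, 0.353, 1.633, -0, 1.155, -0.002], TCP at [206.542, 589.889, 256.281] pointing down, gripper open.
Joint ranges: [-2.63, 2.63], [-0.92, 2.1], [0.06, 2.66], [-1.3, 4.44], [0, 2.69], [-3.02, 3.02]. Speed limits (rad/s): [2.22, 2.22, 2.79, 3.14, 3.14, 3.14].

## Interface

Orientations are given as [roll, pitch, yaw] about the fixed x, y, z axes, in that order (R = Rz(yaw) Ry(pitch) Rx(roll)).
In Python, from rig import r gives the robot as it stands. The module is installed in compiled form; this text tells all that it offers.
- The arm moves only by the tool jog_arm, never from a script. Its argument "deltas" is a list of rows, each an object with "gripper": the gripper command: -1 is fully open, 1 is shut, values between are in proportion; "translation": the shift along the world's x, y, z in units of 10 cm (1.0 is 10 cm), a list of three; "dr": the turn, a rotation vector about the world's x, y, z in units of pi/2 rad (1.0 is pi/2 rad), a list of three. In form: [{"gripper": gripper, "translation": [x, y, z], "dr": [wx, wy, wz]}, ...]. A call has 1 to 12 rows; each row shifts and turns the commanded pose from where the row before left it; what a row does not reach is not made up. A row lasts 1/12 s, in which the tool goes at most 41.7 mm and 7.16 degrees, less where a joint would pass 70% of its speed; a pose out of reach is approached as far as the arm can. A call with a number of a shift or a turn outside -1 to 1 is refused whole. A call with a gripper value outside its range is refused whole. The fingers move at their own pace and stop on an object; "squeeze" is the grip in N (left out, the last holds). Time passes only in rows, so rows that do not move let the fingers close. It gives the time, the measured TCP pose, the force and the opening at its end, in the units of the state.
- r.sense(): the state, without advancing time (a new reading comes with each control period).
- r.grab_frame(name): name is "scene" or "top"; returns the picture (400x640x3 uint8, blue, green, red); there is no depth.
- r.calibration(name): a dict with "mtx" (3x3 intrinsics, pixels), "k1" (the pictures are not rectified: a ray, as slopes to the right and down, at radius r is drawn at 1 + k1 r^2 times it, then the intrinsics apply), "world_from_camera" (4x4, takes a point from camera to world coordinates). Camera axes: x right, y down, z forward; pixel columns grow to the right and rows downward; lengths in mm; the calibration is good to about 2 mm. A picture is of the moment at which its call begins. calibration takes no time and is no camera call.
- r.sign_off(): hands the job in, once; it reports no verdict.
The state is a dict: "clock": time; "qpos": joint angles; "qvel": joint speeds; "joint_efforts": joint torques, N m; "eef_pos": TCP position; "tcp_rot": TCP orientation; "contact_force": force on the tool from outside, world axes, zero at the start; "wrist_torque": the same for the moment, N m; "opening": opening from 0.0 (shut) to 1.0 (fully open).
Only numpy, scipy, OpenCV 4.12 (cv2) and the standard library are available. Lean on these libraries where they do the work, as an engineer would, in place of code of your own. Each camera call takes 0.05 s, during which the arm holds its last target. There are 200 camera calls.

## Working session

There is one attempt and no reset: what is moved stays moved. The work goes in short steps, Python scripts to look and compute and a tool call to move; the robot and the scene stay as the last step left them, time stands still between calls to the robot, and variables do not carry over. Pictures are saved under pics/ and viewed, about 8 in all and at most 12, crops included, and the job is handed in when it is done.

Besides the shell and the picture viewer there is one more tool, called after "Call:" as a command line: name --argument value ..., lists and objects as JSON in quotes. jog_arm: Moves the arm, as the interface text tells. Shifts and turns lie within -1 to 1; 1 stands for 10 cm of shift or pi/2 rad of turn. Its arguments: {"type":"object","properties":{"deltas":{"type":"array"},"squeeze":{"type":"number"}},"required":["deltas"]}

```bash
mkdir -p pics; python3 - <<'E'
from rig import r
import cv2
for n in("scene","top"):
    cv2.imwrite(f"pics/{n}0.png",r.grab_frame(n)); c=r.calibration(n); print(n,c)
print(r.sense())
E
```

```text
scene {'mtx': array([[404.8914751 ,   0.        , 315.44384883],
       [  0.        , 404.8914751 , 192.38278693],
       [  0.        ,   0.        ,   1.        ]]), 'k1': 0.027481922232603682, 'world_from_camera': array([[-6.15401975e-01,  4.64895584e-01, -6.36515911e-01,
         1.29460350e+03],
       [ 7.88034800e-01,  3.80078851e-01, -4.84294560e-01,
         6.52478668e+02],
       [ 1.67798338e-02, -7.99632517e-01, -6.00255174e-01,
         7.60216162e+02],
       [ 0.00000000e+00,  0.00000000e+00,  0.00000000e+00,
         1.00000000e+00]])}
top {'mtx': array([[467.96096679,   0.        , 313.92567167],
       [  0.        , 467.96096679, 206.07661651],
       [  0.        ,   0.        ,   1.        ]]), 'k1': -0.028192523105466397, 'world_from_camera': array([[-2.93402861e-02, -9.95230762e-01,  9.30315952e-02,
         4.58570353e+02],
       [-9.99383252e-01,  2.74109794e-02, -2.19488940e-02,
         9.94612335e+01],
       [ 1.92941274e-02, -9.36182050e-02, -9.95421201e-01,
         1.45121697e+03],
       [ 0.00000000e+00,  0.00000000e+00,  0.00000000e+00,
         1.00000000e+00]])}
{'clock': 0.1, 'qpos': array([ 1.23159186e+00,  3.53549806e-01,  1.63406516e+00, -2.02562294e-05,
        1.15520260e+00, -2.36926806e-03]), 'qvel': array([ 0.00103338, -0.00205231, -0.00247848, -0.00023442,  0.00042963,
        0.00113485]), 'joint_efforts': array([ 8.79263716e-04, -6.06363487e+01, -3.42817390e+01, -5.91148182e-05,
        3.93362759e-03, -6.13499992e-06]), 'eef_pos': array([206.41824983, 589.50639136, 255.65259254]), 'tcp_rot': array([3.14157703e+00, 1.22495237e-03, 1.23396931e+00]), 'contact_force': array([ 0.37737063,  1.05470833, -0.59459496]), 'wrist_torque': array([-0.01922899, -0.00539878,  0.00603338]), 'opening': 1.0044644867347803}
```

View pics/top0.png

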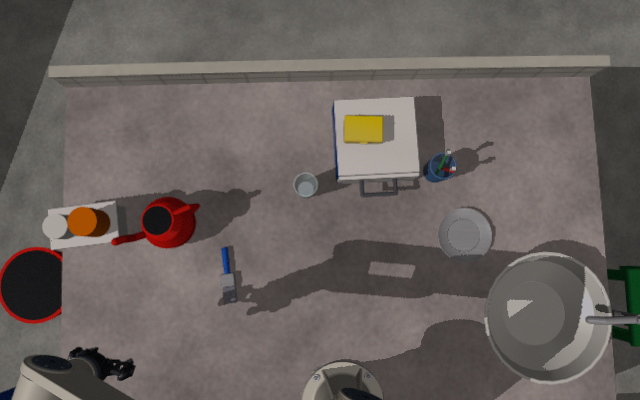

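View pics/scene0.png

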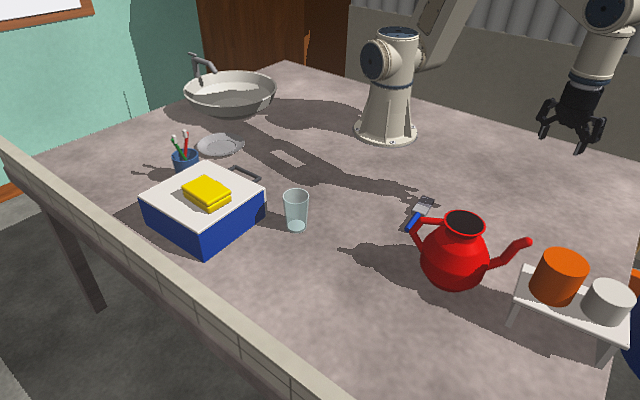

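The top view shows the cabinet at about (376,138), with its handle at (379,190) facing the robot. The tumbler is at (305,185), the cup at (440,167) and the plate at (466,235). I'll enlarge the crop around the cabinet.

```bash
cat > h.py <<'E'
from rig import r
import cv2,numpy as np
def ray(n,uv):
    c=r.calibration(n);K=c["mtx"];k=c["k1"];T=c["world_from_camera"]
    d=np.array([(uv[0]-K[0,2])/K[0,0],(uv[1]-K[1,2])/K[1,1]]);s=d.copy()
    for _ in range(10): s=d/(1+k*(s@s))
    return T[:3,3],T[:3,:3]@np.r_[s,1]
def at(n,uv,z):
    o,d=ray(n,uv);return (o+d*(z-o[2])/d[2])[:2]
def crop(n,x0,y0,w,h,f,out):
    cv2.imwrite(out,cv2.resize(r.grab_frame(n)[y0:y0+h,x0:x0+w],None,fx=f,fy=f,interpolation=cv2.INTER_CUBIC))
E
python3 - <<'E'
from h import *
crop("top",320,90,130,115,6,"pics/c1.png")
E
```

```text
(no output)
```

View pics/c1.png

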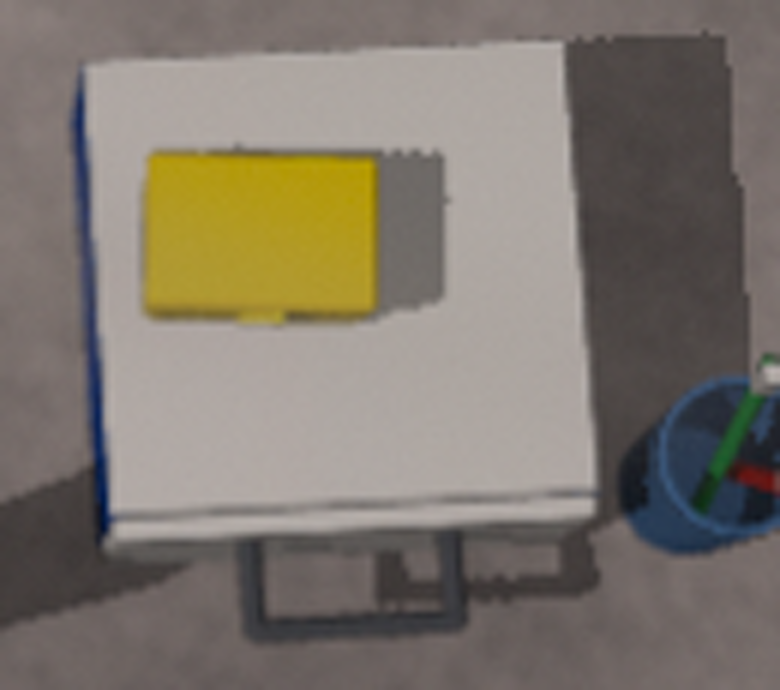

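Enlarged crop: the shell top corners are at (85,65), (565,42), (597,492) and (108,517). The handle bar's middle is at about (355,627).

```bash
cat >> h.py <<'E'
def cp(u,v,x0,y0,f): return np.array([(u+.5)/f-.5+x0,(v+.5)/f-.5+y0])
E
python3 - <<'E'
from h import *
P=[at("top",cp(u,v,320,90,6),105) for u,v in [(85,65),(565,42),(597,492),(108,517)]]
for p in P: print(p.round(1))
bl,br,fr,fl=P
for a,b in((fr,br),(fl,bl)): print(np.arctan2(*(b-a)[::-1]), np.linalg.norm(b-a))
for a,b in((br,bl),(fr,fl)): d=b-a; print(np.arctan2(-d[0],d[1]),np.linalg.norm(d))
print("cen",np.mean(P,0))
L=[at("top",cp(u,v,320,90,6),80) for u,v in[(355,627),(245,632),(466,622)]];print(L)
for n,uv,z in(("tumbler",(305,185),60),("cup",(440,167),60)):print(n,at("top",uv,z))
E
```

```text
[896.7   1.9]
[ 903.4 -236.9]
[ 677.3 -241. ]
[671.1  -1.7]
0.01828193519153515 226.12495833518523
0.015865687541663495 225.6389117427821
0.027826261849173948 238.86426515050564
0.02577164184692304 239.40529939489085
cen [ 787.13654735 -119.41735746]
[array([ 617.08551865, -123.6907103 ]), array([616.06804801, -69.18807913]), array([ 618.09491865, -178.84255576])]
tumbler [652.77754081  93.68002141]
cup [ 697.05786709 -317.03149638]
```

Cabinet origin is about (782,-119) with yaw about 0.022. The handle measures at (617,-124), which matches the geometry. Now moving above the handle.

Call:
jog_arm --deltas '[{"gripper": -1,"translation": [0.171,-0.297,0],"dr": [0,0,-0.032]},{"gripper": -1,"translation": [0.171,-0.297,0],"dr": [0,0,-0.032]},{"gripper": -1,"translation": [0.171,-0.297,0],"dr": [0,0,-0.032]},{"gripper": -1,"translation": [0.171,-0.297,0],"dr": [0,0,-0.032]},{"gripper": -1,"translation": [0.171,-0.297,0],"dr": [0,0,-0.032]},{"gripper": -1,"translation": [0.171,-0.297,0],"dr": [0,0,-0.032]},{"gripper": -1,"translation": [0.171,-0.297,0],"dr": [0,0,-0.032]},{"gripper": -1,"translation": [0.171,-0.297,0],"dr": [0,0,-0.032]},{"gripper": -1,"translation": [0.171,-0.297,0],"dr": [0,0,-0.032]},{"gripper": -1,"translation": [0.171,-0.297,0],"dr": [0,0,-0.032]},{"gripper": -1,"translation": [0.171,-0.297,0],"dr": [0,0,-0.032]},{"gripper": -1,"translation": [0.171,-0.297,0],"dr": [0,0,-0.032]}]' --squeeze 40

```text
clock: 1.15
eef_pos: [412.1, 231.9, 256.3]
tcp_rot: [-3.142, 0.0, 0.628]
contact_force: [1.0, 0.1, 0.7]
opening: 1.0
```

Call:
jog_arm --deltas '[{"gripper": -0.2,"translation": [0.171,-0.297,-0.08],"dr": [0,0,-0.032]},{"gripper": -0.2,"translation": [0.171,-0.297,-0.08],"dr": [0,0,-0.032]},{"gripper": -0.2,"translation": [0.171,-0.297,-0.08],"dr": [0,0,-0.032]},{"gripper": -0.2,"translation": [0.171,-0.297,-0.08],"dr": [0,0,-0.032]},{"gripper": -0.2,"translation": [0.171,-0.297,-0.08],"dr": [0,0,-0.032]},{"gripper": -0.2,"translation": [0.171,-0.297,-0.08],"dr": [0,0,-0.032]},{"gripper": -0.2,"translation": [0.171,-0.297,-0.08],"dr": [0,0,-0.032]},{"gripper": -0.2,"translation": [0.171,-0.297,-0.08],"dr": [0,0,-0.032]},{"gripper": -0.2,"translation": [0.171,-0.297,-0.08],"dr": [0,0,-0.032]},{"gripper": -0.2,"translation": [0.171,-0.297,-0.08],"dr": [0,0,-0.032]},{"gripper": -0.2,"translation": [0.171,-0.297,-0.08],"dr": [0,0,-0.032]},{"gripper": -0.2,"translation": [0.171,-0.297,-0.08],"dr": [0,0,-0.032]}]'

```text
clock: 2.15
eef_pos: [617.4, -124.6, 159.6]
tcp_rot: [-3.141, 0.0, 0.025]
contact_force: [0.1, 0.4, 0.3]
opening: 0.601
```

Call:
jog_arm --deltas '[{"gripper": 0.1,"translation": [0,0,0],"dr": [0,0,0]},{"gripper": 0.1,"translation": [0,0,-0.2],"dr": [0,0,0]},{"gripper": 0.1,"translation": [0,0,-0.2],"dr": [0,0,0]},{"gripper": 0.1,"translation": [0,0,-0.2],"dr": [0,0,0]},{"gripper": 0.1,"translation": [0,0,-0.2],"dr": [0,0,0]},{"gripper": 1,"translation": [0,0,0],"dr": [0,0,0]},{"gripper": 1,"translation": [0,0,0],"dr": [0,0,0]},{"gripper": 1,"translation": [0,0,0],"dr": [0,0,0]},{"gripper": 1,"translation": [0,0,0],"dr": [0,0,0]},{"gripper": 1,"translation": [0,0,0],"dr": [0,0,0]},{"gripper": 1,"translation": [0,0,0],"dr": [0,0,0]}]'

```text
clock: 3.07
eef_pos: [616.6, -122.7, 80.3]
tcp_rot: [-3.141, 0.001, 0.028]
contact_force: [0.5, 0.4, -12.9]
opening: 0.122
```

Gripped the handle. Pulling the drawer open.

Call:
jog_arm --deltas '[{"gripper": 1,"translation": [-0.1,-0.002,0],"dr": [0,0,0]},{"gripper": 1,"translation": [-0.16,-0.004,0],"dr": [0,0,0]},{"gripper": 1,"translation": [-0.16,-0.004,0],"dr": [0,0,0]},{"gripper": 1,"translation": [-0.16,-0.004,0],"dr": [0,0,0]},{"gripper": 1,"translation": [-0.16,-0.004,0],"dr": [0,0,0]},{"gripper": 1,"translation": [-0.16,-0.004,0],"dr": [0,0,0]},{"gripper": 1,"translation": [-0.16,-0.004,0],"dr": [0,0,0]},{"gripper": 1,"translation": [-0.16,-0.004,0],"dr": [0,0,0]},{"gripper": 1,"translation": [-0.16,-0.004,0],"dr": [0,0,0]},{"gripper": 1,"translation": [-0.16,-0.004,0],"dr": [0,0,0]},{"gripper": 1,"translation": [-0.16,-0.004,0],"dr": [0,0,0]},{"gripper": 1,"translation": [0,0,0],"dr": [0,0,0]}]'

```text
clock: 4.07
eef_pos: [444.7, -127.2, 80.5]
tcp_rot: [3.141, 0.0, 0.027]
contact_force: [-1.7, -2.2, -18.4]
opening: 0.125
```

Call:
jog_arm --deltas '[{"gripper": 0.1,"translation": [0,0,0],"dr": [0,0,0]},{"gripper": 0.1,"translation": [0,0,0],"dr": [0,0,0]},{"gripper": 0.1,"translation": [0,0,0],"dr": [0,0,0]},{"gripper": 0.1,"translation": [0,0,0.3],"dr": [0,0,0]},{"gripper": 0.1,"translation": [0,0,0.3],"dr": [0,0,0]},{"gripper": 0.1,"translation": [0,0,0.3],"dr": [0,0,0]},{"gripper": -1,"translation": [-0.3,0,0.3],"dr": [0,0,0]},{"gripper": -1,"translation": [-0.3,0,0],"dr": [0,0,0]},{"gripper": -1,"translation": [-0.3,0,0],"dr": [0,0,0]}]'

```text
clock: 4.82
eef_pos: [358.7, -127.6, 202.1]
tcp_rot: [3.14, -0.005, 0.029]
contact_force: [-1.0, -0.4, -1.0]
opening: 0.855
```

```bash
python3 - <<'E'
from h import *
crop("top",320,90,130,200,4,"pics/t2.png")
crop("top",330,170,100,100,6,"pics/c2.png")
print(r.sense()["contact_force"])
E
```

```text
[ 0.16766848  0.48438785 -0.5597347 ]
```

View pics/c2.png

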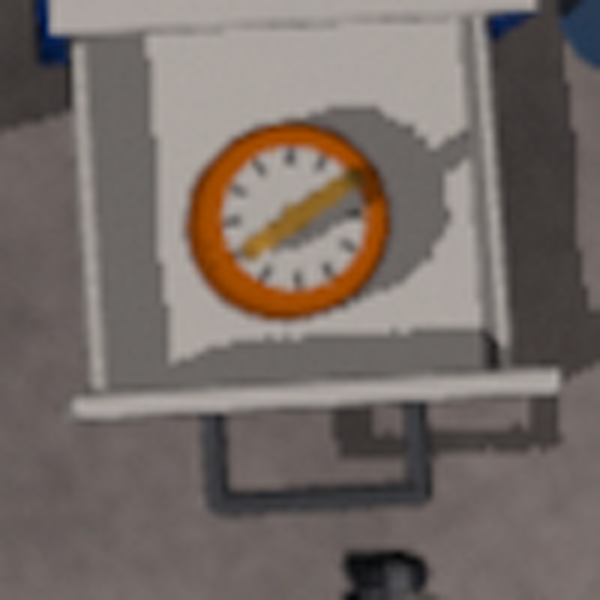

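The drawer is open. The orange drum is centred at crop (288,222). The brass wing runs from (243,252) to (363,175), with its middle at about (303,213).

```bash
python3 - <<'E'
from h import *
a,b=[at("top",cp(u,v,330,170,6),90) for u,v in[(243,252),(363,175)]]
print(a,b,(a+b)/2,np.linalg.norm(a-b),np.arctan2(*(b-a)[::-1]))
print("drum",at("top",cp(288,222,330,170,6),54),"handle",at("top",cp(322,498,330,170,6),80))
print(r.sense()["qpos"])
im=r.grab_frame("top")[170:270,330:430];h=cv2.cvtColor(im,cv2.COLOR_BGR2HSV)
for lo,hi,z in(((18,90,60),(30,255,255),90),((5,180,80),(16,255,255),54)):
    m=cv2.inRange(h,lo,hi); c=max(cv2.findContours(m,0,1)[0],key=cv2.contourArea)
    q=cv2.minAreaRect(c);print(q,at("top",np.array(q[0])+[330,170],z))
E
```

```text
[565.08054088 -94.41899024] [ 601.2389647  -154.89761267] [ 583.15975279 -124.65830146] 70.46343295697338 -1.0319436242834261
drum [ 582.34890583 -122.79162262] handle [ 444.45208826 -129.65879073]
[-3.46871533e-01  2.93769884e-02  2.18637560e+00 -3.56654232e-04
  9.26797160e-01 -3.74009945e-01]
((49.58427429199219, 35.134830474853516), (3.6039929389953613, 20.775959014892578), 57.9946174621582) [ 583.2598511  -123.13299055]
((48.0, 36.5), (31.0, 32.0), 90.0) [ 582.5658367  -124.06029154]
```

Key centre is about (583,-124), and the wing is at world angle -1.03, so the jaw yaw is 0.54. Going over the key.

Call:
jog_arm --deltas '[{"gripper": -0.3,"translation": [0.28,0.004,-0.05],"dr": [0,0,0.041]},{"gripper": -0.3,"translation": [0.28,0.004,-0.05],"dr": [0,0,0.041]},{"gripper": -0.3,"translation": [0.28,0.004,-0.05],"dr": [0,0,0.041]},{"gripper": -0.3,"translation": [0.28,0.004,-0.05],"dr": [0,0,0.041]},{"gripper": -0.3,"translation": [0.28,0.004,-0.05],"dr": [0,0,0.041]},{"gripper": -0.3,"translation": [0.28,0.004,-0.05],"dr": [0,0,0.041]},{"gripper": -0.3,"translation": [0.28,0.004,-0.05],"dr": [0,0,0.041]},{"gripper": -0.3,"translation": [0.28,0.004,-0.05],"dr": [0,0,0.041]},{"gripper": -0.3,"translation": [0,0,0],"dr": [0,0,0]},{"gripper": -0.3,"translation": [0,0,0],"dr": [0,0,0]}]' --squeeze 27

```text
clock: 5.8
eef_pos: [583.6, -123.6, 159.0]
tcp_rot: [3.141, -0.0, 0.543]
contact_force: [0.4, -0.4, -0.9]
opening: 0.651
```

```bash
python3 - <<'E'
from h import *
s=r.sense();print(s["qpos"],s["wrist_torque"])
crop("scene",120,130,170,130,4,"pics/s3.png")
E
```

```text
[-2.11201701e-01  4.16617190e-01  1.77950426e+00  9.79032675e-05
  9.45220079e-01 -7.54577328e-01] [-0.06949992 -0.0073253  -0.03544534]
```

Call:
jog_arm --deltas '[{"gripper": -0.3,"translation": [0,0,-0.24],"dr": [0,0,0]},{"gripper": -0.3,"translation": [0,0,-0.24],"dr": [0,0,0]},{"gripper": -0.3,"translation": [0,0,-0.24],"dr": [0,0,0]},{"gripper": 1,"translation": [0,0,0],"dr": [0,0,0]},{"gripper": 1,"translation": [0,0,0],"dr": [0,0,0]},{"gripper": 1,"translation": [0,0,0],"dr": [0,0,0]},{"gripper": 1,"translation": [0,0,0],"dr": [0,0,0]},{"gripper": 1,"translation": [0,0,0],"dr": [0,0,0]},{"gripper": 1,"translation": [0,0,0],"dr": [0,0,0]},{"gripper": 1,"translation": [0,0,0],"dr": [0,0,0]},{"gripper": 1,"translation": [0,0,0],"dr": [0,0,0]}]'

```text
clock: 6.77
eef_pos: [583.0, -123.8, 89.5]
tcp_rot: [3.14, -0.003, 0.543]
contact_force: [0.9, 4.6, 7.6]
opening: 0.111
```

```bash
cat > s.py <<'E'
from h import *
a=[]
import sys
for _ in range(3):
    s=r.sense(); a.append(np.r_[s["contact_force"],s["wrist_torque"]])
    r.grab_frame("top")
print(np.mean(a,0).round(3), "Tz",[round(x[5],3) for x in a],"q6",s["qpos"][5].round(3),"yaw",s["tcp_rot"][2].round(3),"open",round(s["opening"],3),"t",s["clock"])
E
python3 s.py
```

```text
[ 1.727  4.799  7.166  0.679 -0.163  0.068] Tz [np.float64(0.032), np.float64(0.075), np.float64(0.098)] q6 -0.755 yaw 0.543 open 0.109 t 6.8667
```

Gripped at about 9.4 mm, which fits the 10 mm wing. First part turn.

Call:
jog_arm --deltas '[{"gripper": 1,"translation": [0,0,0],"dr": [0,0,-0.032]},{"gripper": 1,"translation": [0,0,0],"dr": [0,0,-0.032]},{"gripper": 1,"translation": [0,0,0],"dr": [0,0,-0.032]},{"gripper": 1,"translation": [0,0,0],"dr": [0,0,-0.032]},{"gripper": 1,"translation": [0,0,0],"dr": [0,0,-0.032]},{"gripper": 1,"translation": [0,0,0],"dr": [0,0,-0.032]},{"gripper": 1,"translation": [0,0,0],"dr": [0,0,0]}]'

```text
clock: 7.5
eef_pos: [583.4, -123.6, 89.5]
tcp_rot: [3.141, -0.004, 0.238]
contact_force: [4.5, 6.7, 5.8]
opening: 0.11
```

```bash
python3 s.py
```

```text
[ 4.222  6.443  6.132  0.902 -0.448  0.13 ] Tz [np.float64(0.1), np.float64(0.122), np.float64(0.166)] q6 -0.454 yaw 0.241 open 0.109 t 7.6
```

Call:
jog_arm --deltas '[{"gripper": 1,"translation": [0,0,0],"dr": [0,0,-0.032]},{"gripper": 1,"translation": [0,0,0],"dr": [0,0,-0.032]},{"gripper": 1,"translation": [0,0,0],"dr": [0,0,-0.032]},{"gripper": 1,"translation": [0,0,0],"dr": [0,0,-0.032]},{"gripper": 1,"translation": [0,0,0],"dr": [0,0,0]}]'

```text
clock: 8.07
eef_pos: [583.8, -123.5, 89.6]
tcp_rot: [3.141, -0.005, 0.037]
contact_force: [5.2, 6.5, 4.0]
opening: 0.109
```

```bash
sed -i 's/range(3)/range(6)/' s.py; python3 s.py
```

```text
[ 5.652  6.669  4.871  1.02  -0.619  0.144] Tz [np.float64(0.142), np.float64(0.137), np.float64(0.098), np.float64(0.187), np.float64(0.129), np.float64(0.171)] q6 -0.253 yaw 0.04 open 0.108 t 8.3167
```

Call:
jog_arm --deltas '[{"gripper": 1,"translation": [0,0,0],"dr": [0,0,-0.032]},{"gripper": 1,"translation": [0,0,0],"dr": [0,0,-0.032]},{"gripper": 1,"translation": [0,0,0],"dr": [0,0,-0.032]},{"gripper": 1,"translation": [0,0,0],"dr": [0,0,-0.032]},{"gripper": 1,"translation": [0,0,0],"dr": [0,0,-0.032]}]'

```text
clock: 8.78
eef_pos: [584.2, -123.5, 89.6]
tcp_rot: [-3.14, -0.006, -0.214]
contact_force: [7.7, 7.7, 2.8]
opening: 0.111
```

```bash
python3 s.py
```

```text
[ 7.251  6.726  3.141  1.042 -0.836  0.163] Tz [np.float64(0.182), np.float64(0.166), np.float64(0.18), np.float64(0.116), np.float64(0.141), np.float64(0.194)] q6 -0.001 yaw -0.211 open 0.111 t 9.0333
```

Call:
jog_arm --deltas '[{"gripper": 1,"translation": [0.01,0.01,0],"dr": [0,0,-0.032]},{"gripper": 1,"translation": [0,0,0],"dr": [0,0,-0.032]},{"gripper": 1,"translation": [0,0,0],"dr": [0,0,-0.032]},{"gripper": 1,"translation": [0,0,0],"dr": [0,0,-0.032]},{"gripper": 1,"translation": [0,0,0],"dr": [0,0,-0.032]}]'

```text
clock: 9.5
eef_pos: [584.8, -123.5, 89.6]
tcp_rot: [-3.141, -0.005, -0.465]
contact_force: [6.2, 0.3, 3.4]
opening: 0.111
```

```bash
python3 s.py
```

```text
[ 5.62   0.642  3.852  0.127 -0.542  0.138] Tz [np.float64(0.152), np.float64(0.082), np.float64(0.171), np.float64(0.149), np.float64(0.14), np.float64(0.133)] q6 0.252 yaw -0.462 open 0.108 t 9.75
```

Call:
jog_arm --deltas '[{"gripper": 1,"translation": [0.01,0,0],"dr": [0,0,-0.032]},{"gripper": 1,"translation": [0,0,0],"dr": [0,0,-0.032]},{"gripper": 1,"translation": [0,0,0],"dr": [0,0,-0.032]},{"gripper": 1,"translation": [0,0,0],"dr": [0,0,-0.032]},{"gripper": 1,"translation": [0,0,0],"dr": [0,0,-0.032]}]'

```text
clock: 10.22
eef_pos: [585.3, -123.7, 89.5]
tcp_rot: [-3.14, -0.004, -0.716]
contact_force: [3.6, -1.2, 5.9]
opening: 0.112
```

```bash
python3 s.py
```

```text
[ 3.511 -1.25   5.919 -0.088 -0.193  0.156] Tz [np.float64(0.228), np.float64(0.113), np.float64(0.179), np.float64(0.183), np.float64(0.099), np.float64(0.137)] q6 0.504 yaw -0.713 open 0.116 t 10.4667
```

Call:
jog_arm --deltas '[{"gripper": 1,"translation": [0,0,0],"dr": [0,0,-0.032]},{"gripper": 1,"translation": [0,0,0],"dr": [0,0,-0.032]},{"gripper": 1,"translation": [0,0,0],"dr": [0,0,-0.032]},{"gripper": 1,"translation": [0,0,0],"dr": [0,0,-0.032]},{"gripper": 1,"translation": [0,0,0],"dr": [0,0,-0.032]}]'

```text
clock: 10.93
eef_pos: [585.6, -124.0, 89.6]
tcp_rot: [-3.139, -0.004, -0.967]
contact_force: [4.1, -3.9, 4.7]
opening: 0.113
```

```bash
python3 s.py
```

```text
[ 4.308 -2.939  4.185 -0.34  -0.371  0.169] Tz [np.float64(0.192), np.float64(0.136), np.float64(0.135), np.float64(0.189), np.float64(0.198), np.float64(0.167)] q6 0.755 yaw -0.965 open 0.11 t 11.1833
```

Call:
jog_arm --deltas '[{"gripper": 1,"translation": [0,0,0],"dr": [0,0,-0.032]},{"gripper": 1,"translation": [0,0,0],"dr": [0,0,-0.032]},{"gripper": 1,"translation": [0,0,0],"dr": [0,0,-0.032]},{"gripper": 1,"translation": [0,0,0],"dr": [0,0,-0.032]},{"gripper": 1,"translation": [0,0,0],"dr": [0,0,-0.032]}]'

```text
clock: 11.65
eef_pos: [585.8, -124.4, 89.6]
tcp_rot: [-3.138, -0.004, -1.218]
contact_force: [5.5, -5.3, 2.4]
opening: 0.111
```

```bash
python3 s.py
```

```text
[ 5.241 -4.777  3.326 -0.673 -0.481  0.181] Tz [np.float64(0.147), np.float64(0.236), np.float64(0.188), np.float64(0.185), np.float64(0.166), np.float64(0.165)] q6 1.006 yaw -1.216 open 0.11 t 11.9
```

Call:
jog_arm --deltas '[{"gripper": 1,"translation": [0.01,-0.01,0],"dr": [0,0,-0.032]},{"gripper": 1,"translation": [0,0,0],"dr": [0,0,-0.032]},{"gripper": 1,"translation": [0,0,0],"dr": [0,0,-0.032]},{"gripper": 1,"translation": [0,0,0],"dr": [0,0,-0.032]},{"gripper": 1,"translation": [0,0,0],"dr": [0,0,-0.032]}]'

```text
clock: 12.37
eef_pos: [586.0, -125.0, 89.5]
tcp_rot: [-3.138, -0.002, -1.47]
contact_force: [3.3, -3.2, 6.0]
opening: 0.108
```

```bash
python3 s.py
```

```text
[ 2.626 -2.734  6.158 -0.319 -0.071  0.142] Tz [np.float64(0.134), np.float64(0.152), np.float64(0.125), np.float64(0.131), np.float64(0.161), np.float64(0.15)] q6 1.256 yaw -1.467 open 0.111 t 12.6167
```

Call:
jog_arm --deltas '[{"gripper": 1,"translation": [0,0,0],"dr": [0,0,-0.032]},{"gripper": 1,"translation": [0,0,0],"dr": [0,0,-0.032]},{"gripper": 1,"translation": [0,0,0],"dr": [0,0,-0.032]},{"gripper": 1,"translation": [0,0,0],"dr": [0,0,-0.032]},{"gripper": 1,"translation": [0,0,0],"dr": [0,0,-0.032]}]'

```text
clock: 13.08
eef_pos: [586.0, -125.4, 89.5]
tcp_rot: [-3.138, -0.002, -1.721]
contact_force: [2.3, -5.8, 5.1]
opening: 0.11
```

```bash
python3 s.py
```

```text
[ 2.043 -5.134  5.873 -0.671 -0.038  0.199] Tz [np.float64(0.158), np.float64(0.202), np.float64(0.152), np.float64(0.242), np.float64(0.21), np.float64(0.23)] q6 1.508 yaw -1.719 open 0.113 t 13.3333
```

Call:
jog_arm --deltas '[{"gripper": 1,"translation": [0,-0.01,0],"dr": [0,0,-0.032]},{"gripper": 1,"translation": [0,0,0],"dr": [0,0,-0.032]},{"gripper": 1,"translation": [0,0,0],"dr": [0,0,-0.032]},{"gripper": 1,"translation": [0,0,0],"dr": [0,0,-0.032]}]'

```text
clock: 13.72
eef_pos: [585.9, -125.9, 89.5]
tcp_rot: [-3.138, -0.0, -1.922]
contact_force: [1.2, -2.8, 5.5]
opening: 0.11
```

```bash
python3 s.py
```

```text
[ 1.602 -2.407  6.285 -0.184 -0.055  0.15 ] Tz [np.float64(0.138), np.float64(0.151), np.float64(0.129), np.float64(0.175), np.float64(0.136), np.float64(0.171)] q6 1.707 yaw -1.92 open 0.114 t 13.9667
```

Call:
jog_arm --deltas '[{"gripper": 1,"translation": [0,0,0],"dr": [0,0,-0.032]},{"gripper": 1,"translation": [0,0,0],"dr": [0,0,-0.032]},{"gripper": 1,"translation": [0,0,0],"dr": [0,0,-0.032]},{"gripper": 1,"translation": [0,0,0],"dr": [0,0,-0.032]},{"gripper": 1,"translation": [0,0,0],"dr": [0,0,-0.032]}]'

```text
clock: 14.43
eef_pos: [585.8, -126.2, 89.5]
tcp_rot: [-3.138, -0.0, -2.173]
contact_force: [0.4, -5.9, 7.1]
opening: 0.108
```

```bash
python3 s.py
```

```text
[ 1.089 -4.904  7.37  -0.534  0.071  0.169] Tz [np.float64(0.175), np.float64(0.193), np.float64(0.187), np.float64(0.133), np.float64(0.145), np.float64(0.181)] q6 1.958 yaw -2.171 open 0.112 t 14.6833
```

Call:
jog_arm --deltas '[{"gripper": 1,"translation": [-0.005,-0.01,0],"dr": [0,0,-0.032]},{"gripper": 1,"translation": [0,0,0],"dr": [0,0,-0.032]},{"gripper": 1,"translation": [0,0,0],"dr": [0,0,-0.032]},{"gripper": 1,"translation": [0,0,0],"dr": [0,0,-0.032]},{"gripper": 1,"translation": [0,0,0],"dr": [0,0,-0.032]}]'

```text
clock: 15.15
eef_pos: [585.4, -126.8, 89.5]
tcp_rot: [-3.138, 0.002, -2.425]
contact_force: [0.9, -0.9, 6.4]
opening: 0.113
```

```bash
python3 s.py
```

```text
[ 1.919 -1.832  6.89  -0.091 -0.064  0.158] Tz [np.float64(0.15), np.float64(0.194), np.float64(0.146), np.float64(0.157), np.float64(0.146), np.float64(0.156)] q6 2.208 yaw -2.422 open 0.114 t 15.4
```

Call:
jog_arm --deltas '[{"gripper": 1,"translation": [0,0,0],"dr": [0,0,-0.032]},{"gripper": 1,"translation": [0,0,0],"dr": [0,0,-0.032]},{"gripper": 1,"translation": [0,0,0],"dr": [0,0,-0.032]},{"gripper": 1,"translation": [0,0,0],"dr": [0,0,-0.032]},{"gripper": 1,"translation": [0,0,0],"dr": [0,0,-0.032]}]'

```text
clock: 15.87
eef_pos: [585.1, -127.0, 89.5]
tcp_rot: [-3.139, 0.002, -2.676]
contact_force: [0.3, -3.1, 9.2]
opening: 0.108
```

```bash
python3 s.py
```

```text
[-0.044 -2.926  8.074 -0.347  0.141  0.182] Tz [np.float64(0.195), np.float64(0.202), np.float64(0.157), np.float64(0.194), np.float64(0.172), np.float64(0.169)] q6 2.459 yaw -2.674 open 0.11 t 16.1167
```

Turned 3.2 rad so far without reaching the stop. Releasing, rotating back about π, and regripping.

Call:
jog_arm --deltas '[{"gripper": -0.4,"translation": [0,0,0],"dr": [0,0,0]},{"gripper": -0.4,"translation": [0,0,0],"dr": [0,0,0]},{"gripper": -0.4,"translation": [0,0,0],"dr": [0,0,0]},{"gripper": -0.4,"translation": [0,0,0.2],"dr": [0,0,0]},{"gripper": -0.4,"translation": [0,0,0.2],"dr": [0,0,0]},{"gripper": -0.4,"translation": [-0.01,0.015,0.1],"dr": [0,0,0.077]},{"gripper": -0.4,"translation": [0,0,0],"dr": [0,0,0.077]},{"gripper": -0.4,"translation": [0,0,0],"dr": [0,0,0.077]},{"gripper": -0.4,"translation": [0,0,0],"dr": [0,0,0.077]},{"gripper": -0.4,"translation": [0,0,0],"dr": [0,0,0.077]},{"gripper": -0.4,"translation": [0,0,0],"dr": [0,0,0.077]},{"gripper": -0.4,"translation": [0,0,0],"dr": [0,0,0.077]}]'

```text
clock: 17.17
eef_pos: [582.7, -124.3, 137.6]
tcp_rot: [3.141, -0.0, -1.821]
contact_force: [-1.1, 1.4, 0.7]
opening: 0.697
```

Call:
jog_arm --deltas '[{"gripper": -0.4,"translation": [0,0,0],"dr": [0,0,0.077]},{"gripper": -0.4,"translation": [0,0,0],"dr": [0,0,0.077]},{"gripper": -0.4,"translation": [0,0,0],"dr": [0,0,0.077]},{"gripper": -0.4,"translation": [0,0,0],"dr": [0,0,0.077]},{"gripper": -0.4,"translation": [0,0,0],"dr": [0,0,0.077]},{"gripper": -0.4,"translation": [0,0,0],"dr": [0,0,0.077]},{"gripper": -0.4,"translation": [0,0,0],"dr": [0,0,0.077]},{"gripper": -0.4,"translation": [0,0,0],"dr": [0,0,0.077]},{"gripper": -0.4,"translation": [0,0,0],"dr": [0,0,0.077]},{"gripper": -0.4,"translation": [0,0,0],"dr": [0,0,0.077]},{"gripper": -0.4,"translation": [0,0,0],"dr": [0,0,0.077]},{"gripper": -0.4,"translation": [0,0,0],"dr": [0,0,0.077]}]'

```text
clock: 18.17
eef_pos: [582.6, -124.3, 137.5]
tcp_rot: [3.141, 0.001, -0.37]
contact_force: [-0.8, -0.4, -0.4]
opening: 0.701
```

Call:
jog_arm --deltas '[{"gripper": -0.4,"translation": [0,0,0],"dr": [0,0,0.077]},{"gripper": -0.4,"translation": [0,0,0],"dr": [0,0,0.077]},{"gripper": -0.4,"translation": [0,0,0],"dr": [0,0,0.077]},{"gripper": -0.4,"translation": [0,0,0],"dr": [0,0,0.077]},{"gripper": -0.4,"translation": [0,0,0],"dr": [0,0,0.077]},{"gripper": -0.4,"translation": [0,0,0],"dr": [0,0,0.077]},{"gripper": -0.4,"translation": [0,0,0],"dr": [0,0,0.077]},{"gripper": -0.4,"translation": [0,0,0],"dr": [0,0,0.077]},{"gripper": -0.4,"translation": [0,0,0],"dr": [0,0,0]},{"gripper": -0.4,"translation": [0,0,0],"dr": [0,0,0]}]'

```text
clock: 19.0
eef_pos: [582.8, -124.4, 137.6]
tcp_rot: [-3.141, 0.0, 0.588]
contact_force: [-0.3, -0.2, -0.9]
opening: 0.697
```

```bash
sed -i '/savepic/d' s.py; python3 s.py; python3 - <<'E'
from h import *
a=r.grab_frame("scene")[150:230,170:290]
b=r.grab_frame("top")[170:250,330:430]
cv2.imwrite("pics/c3.png",np.vstack([cv2.resize(a,(750,300)) if 0 else cv2.resize(a,(450,300),interpolation=2),cv2.resize(b,(450,300),interpolation=2)]))
E
```

```text
[ 0.098 -0.363 -0.203 -0.012  0.003  0.004] Tz [np.float64(-0.032), np.float64(-0.006), np.float64(0.036), np.float64(-0.024), np.float64(0.011), np.float64(0.039)] q6 -0.802 yaw 0.59 open 0.697 t 19.25
```

View pics/c3.png

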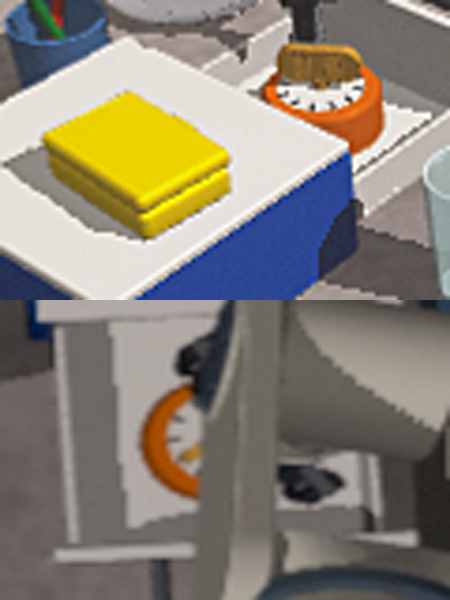

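The scene crop shows the wing between the fingers, its top edge running from about (287,46) to (361,57). I'll check the angle from that.

```bash
python3 - <<'E'
from h import *
a,b=[at("scene",cp(u,v,170,150,3.75),90) for u,v in[(280,48),(362,58)]]
print(a,b,(a+b)/2,np.linalg.norm(a-b),np.arctan2(*(b-a)[::-1])+np.pi/2)
E
```

```text
[ 601.31277964 -149.04044951] [569.97687964 -87.76626681] [ 585.64482964 -118.40335816] 68.82197392299283 3.6143222753060473
```

Consistent with the expected jaw yaw within picture accuracy. Descending and gripping.

Call:
jog_arm --deltas '[{"gripper": -0.4,"translation": [0.01,-0.005,-0.16],"dr": [0,0,0]},{"gripper": -0.4,"translation": [0,0,-0.16],"dr": [0,0,0]},{"gripper": -0.4,"translation": [0,0,-0.16],"dr": [0,0,0]},{"gripper": 1,"translation": [0,0,0],"dr": [0,0,0]},{"gripper": 1,"translation": [0,0,0],"dr": [0,0,0]},{"gripper": 1,"translation": [0,0,0],"dr": [0,0,0]},{"gripper": 1,"translation": [0,0,0],"dr": [0,0,0]},{"gripper": 1,"translation": [0,0,0],"dr": [0,0,0]},{"gripper": 1,"translation": [0,0,0],"dr": [0,0,0]},{"gripper": 1,"translation": [0,0,0],"dr": [0,0,0]},{"gripper": 1,"translation": [0,0,0],"dr": [0,0,0]}]'

```text
clock: 20.32
eef_pos: [584.7, -125.3, 90.9]
tcp_rot: [3.14, -0.001, 0.592]
contact_force: [-0.9, -2.2, 6.9]
opening: 0.115
```

```bash
python3 s.py
```

```text
[-0.54  -2.381  6.933 -0.373  0.157 -0.008] Tz [np.float64(0.01), np.float64(-0.028), np.float64(0.086), np.float64(-0.021), np.float64(-0.068), np.float64(-0.029)] q6 -0.805 yaw 0.592 open 0.108 t 20.5667
```

Tz is about 0, so the grip is well aligned. Turning on.

Call:
jog_arm --deltas '[{"gripper": 1,"translation": [0,0,0],"dr": [0,0,-0.032]},{"gripper": 1,"translation": [0,0,0],"dr": [0,0,-0.032]},{"gripper": 1,"translation": [0,0,0],"dr": [0,0,-0.032]},{"gripper": 1,"translation": [0,0,0],"dr": [0,0,-0.032]},{"gripper": 1,"translation": [0,0,0],"dr": [0,0,-0.032]}]'

```text
clock: 21.03
eef_pos: [584.7, -125.3, 90.9]
tcp_rot: [3.14, -0.001, 0.338]
contact_force: [-1.0, -3.6, 7.0]
opening: 0.111
```

```bash
python3 s.py
```

```text
[-0.934 -2.728  6.657 -0.373  0.127  0.164] Tz [np.float64(0.168), np.float64(0.11), np.float64(0.192), np.float64(0.177), np.float64(0.157), np.float64(0.178)] q6 -0.554 yaw 0.341 open 0.111 t 21.2833
```

Call:
jog_arm --deltas '[{"gripper": 1,"translation": [0,0,0],"dr": [0,0,-0.032]},{"gripper": 1,"translation": [0,0,0],"dr": [0,0,-0.032]},{"gripper": 1,"translation": [0,0,0],"dr": [0,0,-0.032]},{"gripper": 1,"translation": [0,0,0],"dr": [0,0,-0.032]},{"gripper": 1,"translation": [0,0,0],"dr": [0,0,-0.032]}]'

```text
clock: 21.75
eef_pos: [584.7, -125.3, 90.8]
tcp_rot: [3.141, -0.002, 0.087]
contact_force: [-0.3, -2.2, 6.8]
opening: 0.106
```

```bash
python3 s.py
```

```text
[-0.911 -1.874  6.628 -0.417  0.166  0.161] Tz [np.float64(0.148), np.float64(0.146), np.float64(0.143), np.float64(0.196), np.float64(0.145), np.float64(0.188)] q6 -0.302 yaw 0.089 open 0.11 t 22.0
```

Call:
jog_arm --deltas '[{"gripper": 1,"translation": [0,0,0],"dr": [0,0,-0.032]},{"gripper": 1,"translation": [0,0,0],"dr": [0,0,-0.032]},{"gripper": 1,"translation": [0,0,0],"dr": [0,0,-0.032]},{"gripper": 1,"translation": [0,0,0],"dr": [0,0,-0.032]},{"gripper": 1,"translation": [0,0,0],"dr": [0,0,-0.032]}]'

```text
clock: 22.47
eef_pos: [584.7, -125.3, 90.8]
tcp_rot: [3.141, -0.002, -0.164]
contact_force: [-1.4, -2.9, 6.6]
opening: 0.109
```

```bash
python3 s.py
```

```text
[-0.964 -2.187  6.8   -0.45   0.181  0.169] Tz [np.float64(0.153), np.float64(0.189), np.float64(0.127), np.float64(0.18), np.float64(0.157), np.float64(0.205)] q6 -0.051 yaw -0.162 open 0.114 t 22.7167
```

Call:
jog_arm --deltas '[{"gripper": 1,"translation": [0,0,0],"dr": [0,0,-0.032]},{"gripper": 1,"translation": [0,0,0],"dr": [0,0,-0.032]},{"gripper": 1,"translation": [0,0,0],"dr": [0,0,-0.032]},{"gripper": 1,"translation": [0,0,0],"dr": [0,0,-0.032]}]'

```text
clock: 23.1
eef_pos: [584.7, -125.3, 90.8]
tcp_rot: [3.141, -0.002, -0.366]
contact_force: [-2.0, -2.6, 6.9]
opening: 0.11
```

```bash
python3 s.py
```

```text
[-1.058 -2.275  6.671 -0.442  0.186  0.163] Tz [np.float64(0.165), np.float64(0.189), np.float64(0.193), np.float64(0.132), np.float64(0.175), np.float64(0.123)] q6 0.15 yaw -0.363 open 0.11 t 23.35
```

Call:
jog_arm --deltas '[{"gripper": 1,"translation": [0,0,0],"dr": [0,0,-0.032]},{"gripper": 1,"translation": [0,0,0],"dr": [0,0,-0.032]},{"gripper": 1,"translation": [0,0,0],"dr": [0,0,-0.032]},{"gripper": 1,"translation": [0,0,0],"dr": [0,0,-0.032]},{"gripper": 1,"translation": [0,0,0],"dr": [0,0,-0.032]}]'

```text
clock: 23.82
eef_pos: [584.7, -125.4, 90.9]
tcp_rot: [-3.141, -0.002, -0.617]
contact_force: [-1.2, -2.3, 7.1]
opening: 0.112
```

```bash
python3 s.py
```

```text
[-1.311 -2.295  6.633 -0.468  0.239  0.2  ] Tz [np.float64(0.231), np.float64(0.219), np.float64(0.17), np.float64(0.203), np.float64(0.175), np.float64(0.202)] q6 0.401 yaw -0.614 open 0.112 t 24.0667
```

Call:
jog_arm --deltas '[{"gripper": 1,"translation": [0,0,0],"dr": [0,0,-0.032]},{"gripper": 1,"translation": [0,0,0],"dr": [0,0,-0.032]},{"gripper": 1,"translation": [0,0,0],"dr": [0,0,-0.032]}]'

```text
clock: 24.37
eef_pos: [584.6, -125.3, 90.9]
tcp_rot: [-3.141, -0.002, -0.768]
contact_force: [-1.6, -3.1, 7.0]
opening: 0.11
```

```bash
python3 s.py
```

```text
[-1.282 -2.429  6.846 -0.454  0.235  0.181] Tz [np.float64(0.186), np.float64(0.156), np.float64(0.191), np.float64(0.179), np.float64(0.171), np.float64(0.202)] q6 0.552 yaw -0.765 open 0.106 t 24.6167
```

Call:
jog_arm --deltas '[{"gripper": 1,"translation": [0,0,0],"dr": [0,0,-0.032]},{"gripper": 1,"translation": [0,0,0],"dr": [0,0,-0.032]},{"gripper": 1,"translation": [0,0,0],"dr": [0,0,-0.032]},{"gripper": 1,"translation": [0,0,0],"dr": [0,0,-0.032]}]'

```text
clock: 25.0
eef_pos: [584.6, -125.3, 90.8]
tcp_rot: [-3.141, -0.002, -0.969]
contact_force: [-1.3, -1.6, 7.0]
opening: 0.111
```

```bash
python3 s.py
```

```text
[-1.2   -2.064  6.682 -0.466  0.279  0.183] Tz [np.float64(0.188), np.float64(0.229), np.float64(0.196), np.float64(0.11), np.float64(0.198), np.float64(0.18)] q6 0.753 yaw -0.966 open 0.112 t 25.25
```

Call:
jog_arm --deltas '[{"gripper": 1,"translation": [0,0,0],"dr": [0,0,-0.032]},{"gripper": 1,"translation": [0,0,0],"dr": [0,0,-0.032]},{"gripper": 1,"translation": [0,0,0],"dr": [0,0,-0.032]},{"gripper": 1,"translation": [0,0,0],"dr": [0,0,-0.032]}]'

```text
clock: 25.63
eef_pos: [584.6, -125.3, 90.9]
tcp_rot: [-3.14, -0.001, -1.17]
contact_force: [-1.5, -2.5, 8.3]
opening: 0.111
```

```bash
python3 s.py
```

```text
[-1.154 -2.332  7.09  -0.43   0.271  0.178] Tz [np.float64(0.209), np.float64(0.202), np.float64(0.164), np.float64(0.184), np.float64(0.167), np.float64(0.141)] q6 0.954 yaw -1.167 open 0.11 t 25.8833
```

Call:
jog_arm --deltas '[{"gripper": 1,"translation": [0,0,0],"dr": [0,0,-0.032]},{"gripper": 1,"translation": [0,0,0],"dr": [0,0,-0.032]},{"gripper": 1,"translation": [0,0,0],"dr": [0,0,-0.032]},{"gripper": 1,"translation": [0,0,0],"dr": [0,0,-0.032]}]'

```text
clock: 26.27
eef_pos: [584.6, -125.3, 90.8]
tcp_rot: [-3.14, -0.001, -1.371]
contact_force: [-0.9, -1.8, 6.8]
opening: 0.111
```

```bash
python3 s.py
```

```text
[-1.152 -2.309  7.267 -0.42   0.298  0.179] Tz [np.float64(0.204), np.float64(0.151), np.float64(0.184), np.float64(0.161), np.float64(0.241), np.float64(0.13)] q6 1.155 yaw -1.368 open 0.111 t 26.5167
```

Call:
jog_arm --deltas '[{"gripper": 1,"translation": [0,0,0],"dr": [0,0,-0.032]},{"gripper": 1,"translation": [0,0,0],"dr": [0,0,-0.032]},{"gripper": 1,"translation": [0,0,0],"dr": [0,0,-0.032]},{"gripper": 1,"translation": [0,0,0],"dr": [0,0,-0.032]}]'

```text
clock: 26.9
eef_pos: [584.5, -125.3, 90.8]
tcp_rot: [-3.14, -0.001, -1.572]
contact_force: [-1.7, -1.4, 7.3]
opening: 0.114
```

```bash
python3 s.py
```

```text
[-1.13  -1.875  6.962 -0.408  0.308  0.168] Tz [np.float64(0.196), np.float64(0.145), np.float64(0.165), np.float64(0.18), np.float64(0.15), np.float64(0.171)] q6 1.356 yaw -1.569 open 0.113 t 27.15
```

Call:
jog_arm --deltas '[{"gripper": 1,"translation": [0,0,0],"dr": [0,0,-0.032]},{"gripper": 1,"translation": [0,0,0],"dr": [0,0,-0.032]},{"gripper": 1,"translation": [0,0,0],"dr": [0,0,-0.032]},{"gripper": 1,"translation": [0,0,0],"dr": [0,0,-0.032]}]'

```text
clock: 27.53
eef_pos: [584.6, -125.3, 90.9]
tcp_rot: [-3.14, -0.0, -1.773]
contact_force: [-1.4, -1.9, 7.1]
opening: 0.109
```

```bash
python3 s.py
```

```text
[-1.409 -2.13   6.975 -0.376  0.306  0.18 ] Tz [np.float64(0.193), np.float64(0.187), np.float64(0.211), np.float64(0.14), np.float64(0.141), np.float64(0.205)] q6 1.557 yaw -1.77 open 0.11 t 27.7833
```

Call:
jog_arm --deltas '[{"gripper": 1,"translation": [0,0,0],"dr": [0,0,-0.032]},{"gripper": 1,"translation": [0,0,0],"dr": [0,0,-0.032]},{"gripper": 1,"translation": [0,0,0],"dr": [0,0,-0.032]},{"gripper": 1,"translation": [0,0,0],"dr": [0,0,-0.032]}]'

```text
clock: 28.17
eef_pos: [584.6, -125.3, 90.8]
tcp_rot: [-3.14, -0.0, -1.974]
contact_force: [-1.2, -2.1, 7.3]
opening: 0.111
```

```bash
python3 s.py
```

```text
[-1.452 -2.057  7.116 -0.354  0.321  0.214] Tz [np.float64(0.182), np.float64(0.214), np.float64(0.233), np.float64(0.199), np.float64(0.229), np.float64(0.228)] q6 1.759 yaw -1.972 open 0.111 t 28.4167
```

Call:
jog_arm --deltas '[{"gripper": 1,"translation": [0,0,0],"dr": [0,0,-0.032]},{"gripper": 1,"translation": [0,0,0],"dr": [0,0,-0.032]},{"gripper": 1,"translation": [0,0,0],"dr": [0,0,0]}]'

```text
clock: 28.72
eef_pos: [584.6, -125.2, 90.8]
tcp_rot: [-3.14, 0.0, -2.075]
contact_force: [-1.4, -1.9, 7.2]
opening: 0.11
```

```bash
python3 s.py
```

```text
[-1.387 -2.185  7.199 -0.348  0.334  0.18 ] Tz [np.float64(0.161), np.float64(0.209), np.float64(0.155), np.float64(0.215), np.float64(0.195), np.float64(0.147)] q6 1.859 yaw -2.072 open 0.111 t 28.9667
```

Call:
jog_arm --deltas '[{"gripper": 1,"translation": [0,0,0],"dr": [0,0,-0.032]},{"gripper": 1,"translation": [0,0,0],"dr": [0,0,-0.032]},{"gripper": 1,"translation": [0,0,0],"dr": [0,0,-0.032]},{"gripper": 1,"translation": [0,0,0],"dr": [0,0,-0.032]}]'

```text
clock: 29.35
eef_pos: [584.6, -125.2, 90.8]
tcp_rot: [-3.14, 0.0, -2.276]
contact_force: [0.2, -2.6, 7.0]
opening: 0.116
```

```bash
python3 s.py
```

```text
[-0.844 -2.111  6.829 -0.32   0.313  0.208] Tz [np.float64(0.242), np.float64(0.172), np.float64(0.204), np.float64(0.216), np.float64(0.145), np.float64(0.268)] q6 2.06 yaw -2.273 open 0.106 t 29.6
```

Call:
jog_arm --deltas '[{"gripper": 1,"translation": [0,0,0],"dr": [0,0,-0.032]},{"gripper": 1,"translation": [0,0,0],"dr": [0,0,-0.032]},{"gripper": 1,"translation": [0,0,0],"dr": [0,0,-0.032]}]'

```text
clock: 29.9
eef_pos: [584.6, -125.2, 90.8]
tcp_rot: [-3.14, 0.001, -2.426]
contact_force: [-1.8, -1.3, 6.3]
opening: 0.108
```

```bash
python3 s.py
```

```text
[-1.198 -1.384  7.107 -0.292  0.33   0.262] Tz [np.float64(0.304), np.float64(0.255), np.float64(0.278), np.float64(0.26), np.float64(0.214), np.float64(0.261)] q6 2.211 yaw -2.424 open 0.115 t 30.15
```

Torque jumped. A small 0.05 rad probe should confirm the stop.

Call:
jog_arm --deltas '[{"gripper": 1,"translation": [0,0,0],"dr": [0,0,-0.032]},{"gripper": 1,"translation": [0,0,0],"dr": [0,0,0]},{"gripper": 1,"translation": [0,0,0],"dr": [0,0,0]}]'

```text
clock: 30.45
eef_pos: [584.6, -125.2, 90.9]
tcp_rot: [-3.14, 0.001, -2.474]
contact_force: [-1.9, -3.4, 7.4]
opening: 0.111
```

```bash
sed -i 's/range(6)/range(9)/' s.py;python3 s.py
```

```text
[-1.303 -2.144  7.095 -0.285  0.317  0.331] Tz [np.float64(0.375), np.float64(0.279), np.float64(0.327), np.float64(0.343), np.float64(0.318), np.float64(0.325), np.float64(0.307), np.float64(0.332), np.float64(0.372)] q6 2.261 yaw -2.474 open 0.109 t 30.85
```

Slope is about 1.4 Nm/rad, which is the drum's feet, so the key is at its stop with the mount at about 0.22. Easing off and releasing.

Call:
jog_arm --deltas '[{"gripper": 1,"translation": [0,0,0],"dr": [0,0,0.03]},{"gripper": 1,"translation": [0,0,0],"dr": [0,0,0.03]},{"gripper": 1,"translation": [0,0,0],"dr": [0,0,0]},{"gripper": -0.4,"translation": [0,0,0],"dr": [0,0,0]},{"gripper": -0.4,"translation": [0,0,0],"dr": [0,0,0]},{"gripper": -0.4,"translation": [0,0,0],"dr": [0,0,0]},{"gripper": -0.4,"translation": [0,0,0.2],"dr": [0,0,0]},{"gripper": -0.4,"translation": [0,0,0.3],"dr": [0,0,0]},{"gripper": -0.4,"translation": [0,0,0.3],"dr": [0,0,0.076]},{"gripper": -0.4,"translation": [-0.14,0,0.1],"dr": [0,0,0.076]},{"gripper": -0.4,"translation": [-0.14,0,0],"dr": [0,0,0.076]},{"gripper": -0.4,"translation": [-0.14,0,0],"dr": [0,0,0.076]}]'

```text
clock: 31.9
eef_pos: [542.0, -124.8, 180.7]
tcp_rot: [-3.14, 0.0, -1.897]
contact_force: [-0.9, 0.2, -0.3]
opening: 0.699
```

Call:
jog_arm --deltas '[{"gripper": -0.2,"translation": [-0.2,0,0],"dr": [0,0,0.076]},{"gripper": -0.2,"translation": [-0.2,0,0],"dr": [0,0,0.076]},{"gripper": -0.2,"translation": [-0.2,0,0],"dr": [0,0,0.076]},{"gripper": -0.2,"translation": [-0.2,0,0],"dr": [0,0,0.076]},{"gripper": -0.2,"translation": [-0.18,0,0],"dr": [0,0,0.076]},{"gripper": -0.2,"translation": [0,0,0],"dr": [0,0,0.076]},{"gripper": -0.2,"translation": [0,0,0],"dr": [0,0,0.076]},{"gripper": -0.2,"translation": [0,0,0],"dr": [0,0,0.076]},{"gripper": -0.2,"translation": [0,0,0],"dr": [0,0,0.076]},{"gripper": -0.2,"translation": [0,0,0],"dr": [0,0,0.076]},{"gripper": 0.1,"translation": [0,0,0],"dr": [0,0,0.076]},{"gripper": 0.1,"translation": [0,0,0],"dr": [0,0,0.076]}]'

```text
clock: 32.9
eef_pos: [443.8, -124.8, 179.7]
tcp_rot: [-3.141, 0.0, -0.465]
contact_force: [-0.6, -0.5, -0.1]
opening: 0.449
```

```bash
python3 s.py; python3 - <<'E'
from h import *
a=r.grab_frame("scene")[150:230,170:290]
b=r.grab_frame("top")[170:270,330:430]
cv2.imwrite("pics/c4.png",np.hstack([cv2.resize(a,(450,300),interpolation=2),cv2.resize(b,(300,300),interpolation=2)]))
E
```

```text
Traceback (most recent call last):
  File "s.py", line 6, in <module>
    r.grab_frame("top")
    ~~~~~~~~~~~~^^^^^^^
ValueError: 200 camera calls are used up
Traceback (most recent call last):
ValueError: 200 camera calls are used up
```

The camera budget was used up by my torque averaging, which took a frame per reading. I'll finish on force and pose feedback. The handle position is known from the pull.

Call:
jog_arm --deltas '[{"gripper": 0.1,"translation": [0.01,-0.02,0],"dr": [0,0,0.078]},{"gripper": 0.1,"translation": [0,0,0],"dr": [0,0,0.078]},{"gripper": 0.1,"translation": [0,0,0],"dr": [0,0,0.078]},{"gripper": 0.1,"translation": [0,0,0],"dr": [0,0,0.078]},{"gripper": 0.1,"translation": [0,0,-0.25],"dr": [0,0,0]},{"gripper": 0.1,"translation": [0,0,-0.25],"dr": [0,0,0]},{"gripper": 0.1,"translation": [0,0,-0.25],"dr": [0,0,0]},{"gripper": 0.1,"translation": [0,0,-0.23],"dr": [0,0,0]},{"gripper": 0.1,"translation": [0,0,0],"dr": [0,0,0]}]' --squeeze 40

```text
clock: 33.75
eef_pos: [442.5, -126.1, 78.5]
tcp_rot: [-3.14, 0.006, 0.015]
contact_force: [-0.2, 0.8, -0.6]
opening: 0.449
```

Call:
jog_arm --deltas '[{"gripper": 1,"translation": [0,0,0],"dr": [0,0,0]},{"gripper": 1,"translation": [0,0,0],"dr": [0,0,0]},{"gripper": 1,"translation": [0,0,0],"dr": [0,0,0]},{"gripper": 1,"translation": [0,0,0],"dr": [0,0,0]},{"gripper": 1,"translation": [0,0,0],"dr": [0,0,0]},{"gripper": 1,"translation": [0,0,0],"dr": [0,0,0]}]'

```text
clock: 34.25
eef_pos: [445.6, -127.1, 82.8]
tcp_rot: [3.141, -0.002, 0.019]
contact_force: [-1.7, 1.3, 7.9]
opening: 0.126
```

Handle gripped (opening 0.126, same as before). Pushing shut.

Call:
jog_arm --deltas '[{"gripper": 1,"translation": [0.1,0.002,0],"dr": [0,0,0]},{"gripper": 1,"translation": [0.15,0.003,0],"dr": [0,0,0]},{"gripper": 1,"translation": [0.15,0.004,0],"dr": [0,0,0]},{"gripper": 1,"translation": [0.15,0.003,0],"dr": [0,0,0]},{"gripper": 1,"translation": [0.15,0.004,0],"dr": [0,0,0]},{"gripper": 1,"translation": [0.15,0.003,0],"dr": [0,0,0]},{"gripper": 1,"translation": [0.15,0.004,0],"dr": [0,0,0]},{"gripper": 1,"translation": [0.15,0.003,0],"dr": [0,0,0]},{"gripper": 1,"translation": [0.15,0.003,0],"dr": [0,0,0]},{"gripper": 1,"translation": [0.15,0.003,0],"dr": [0,0,0]},{"gripper": 1,"translation": [0.15,0.003,0],"dr": [0,0,0]},{"gripper": 1,"translation": [0,0,0],"dr": [0,0,0]}]'

```text
clock: 35.25
eef_pos: [608.5, -122.7, 82.8]
tcp_rot: [-3.141, -0.004, 0.019]
contact_force: [1.8, 4.4, 6.4]
opening: 0.121
```

Call:
jog_arm --deltas '[{"gripper": 1,"translation": [0.03,0,0],"dr": [0,0,0]},{"gripper": 1,"translation": [0.03,0,0],"dr": [0,0,0]},{"gripper": 1,"translation": [0.03,0,0],"dr": [0,0,0]},{"gripper": 1,"translation": [0.01,0,0],"dr": [0,0,0]},{"gripper": 1,"translation": [0,0,0],"dr": [0,0,0]},{"gripper": 1,"translation": [0,0,0],"dr": [0,0,0]}]'

```text
clock: 35.75
eef_pos: [615.8, -122.6, 82.8]
tcp_rot: [-3.141, -0.002, 0.019]
contact_force: [0.6, 6.0, 4.4]
opening: 0.122
```

Call:
jog_arm --deltas '[{"gripper": 1,"translation": [0.02,0,0],"dr": [0,0,0]},{"gripper": 1,"translation": [0.01,0,0],"dr": [0,0,0]},{"gripper": 1,"translation": [0,0,0],"dr": [0,0,0]},{"gripper": 1,"translation": [0,0,0],"dr": [0,0,0]}]'

```text
clock: 36.08
eef_pos: [618.6, -122.5, 82.8]
tcp_rot: [-3.141, -0.001, 0.019]
contact_force: [-0.7, 6.1, 5.0]
opening: 0.121
```

Call:
jog_arm --deltas '[{"gripper": 1,"translation": [0.02,0,0],"dr": [0,0,0]},{"gripper": 1,"translation": [0,0,0],"dr": [0,0,0]},{"gripper": 1,"translation": [0,0,0],"dr": [0,0,0]}]'

```text
clock: 36.33
eef_pos: [619.2, -122.5, 82.8]
tcp_rot: [-3.14, 0.002, 0.02]
contact_force: [-6.3, 6.0, 11.3]
opening: 0.123
```

Call:
jog_arm --deltas '[{"gripper": 1,"translation": [0.02,0,0],"dr": [0,0,0]},{"gripper": 1,"translation": [0,0,0],"dr": [0,0,0]},{"gripper": 1,"translation": [0,0,0],"dr": [0,0,0]}]'

```text
clock: 36.58
eef_pos: [619.3, -122.5, 82.8]
tcp_rot: [-3.14, 0.006, 0.02]
contact_force: [-13.9, 6.1, 17.9]
opening: 0.123
```

At the stop (force rises with no travel). Easing, releasing and rising clear.

Call:
jog_arm --deltas '[{"gripper": 1,"translation": [-0.03,0,0],"dr": [0,0,0]},{"gripper": 0.1,"translation": [0,0,0],"dr": [0,0,0]},{"gripper": 0.1,"translation": [0,0,0],"dr": [0,0,0]},{"gripper": 0.1,"translation": [0,0,0],"dr": [0,0,0]},{"gripper": 0.1,"translation": [0,0,0],"dr": [0,0,0]},{"gripper": 0.1,"translation": [0,0,0.2],"dr": [0,0,0]},{"gripper": 0.1,"translation": [0,0,0.3],"dr": [0,0,0]},{"gripper": 0.1,"translation": [0,0,0.3],"dr": [0,0,0]},{"gripper": 0.1,"translation": [0,0,0.3],"dr": [0,0,0]},{"gripper": 0.1,"translation": [-0.3,0,0.2],"dr": [0,0,0]},{"gripper": 0.1,"translation": [-0.3,0,0],"dr": [0,0,0]},{"gripper": 0.1,"translation": [0,0,0],"dr": [0,0,0]}]'

```text
clock: 37.58
eef_pos: [554.9, -123.4, 212.6]
tcp_rot: [-3.142, 0.002, 0.019]
contact_force: [0.0, -0.0, -1.2]
opening: 0.453
```

```bash
python3 -c "
from rig import r
s=r.sense();print(s['clock'],s['eef_pos'],s['contact_force'],s['opening']);print(r.sign_off())"
```

```text
37.5833 [ 554.86399698 -123.36401775  212.57541384] [ 3.45380385e-04 -1.78255972e-02 -1.19221236e+00] 0.4531835325166289
the job is handed in; nothing more can be done
None
```

I opened the drawer, wound the timer to its stop, pushed the drawer shut and handed in at 37.6 s. Everything after the winding was checked only by force and pose, because the camera calls ran out. My torque averaging took a frame per reading and used up the 200, so there is no final picture. The hand-in reported no verdict.

- **Winding:** I wound the key clockwise in part turns over two grips, about 6 rad in all. The torque rose from about 0.2 to 0.33 Nm, and a last 0.05 rad turn added 0.07 Nm. That is the stiffness of the drum's rubber feet, so I took it as the stop. The feet had twisted about 0.22 rad by then (limit 0.4), and I eased off before letting go.
- **Drawer:** I pushed it by the handle until the force rose from 6 to 14 N with only 0.1 mm more travel. The tool ended at x = 619.3 mm, against 616.6 mm when I first gripped the shut handle. I put the 2.7 mm difference down to how the bar sat in the jaws, but I could not check it.
- **At the end:** the gripper was clear of everything, with about 1 N on the tool. I felt no contact with the other things, but I did not check their positions with a last look.

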